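# Fit the strap die in the clay extruder

### The job

Fit the strap die, the one with the single long opening, to the clay extruder: lift it out of the rack, feel for the slot on top of the die frame and slide the die down through it, gently and without forcing it (never with more than 60 N), until it sits fully home on the stop. Then swing the keeper right over so that it locks the die in; leave the other die in the rack and the things around where they are.

Things in the scene. Friction and masses are not known exactly. Their poses are not given: they have to be found in the camera images.
- die_strap_center (a point): middle of the strap die, 62 mm above its lower edge: aluminium plate on edge, 92 mm wide (y), 80 high, 8 thick (x), about 0.16 kg, with one long opening 32 x 12 mm. A central grip tab on its top edge, 24 mm wide, 8 thick, runs from 18 to 62 mm above this point. Stands loosely, 26 mm deep, in the rack; tilts in a weak grip (70 N is good)
- die_coil_center (a point): the same point of the coil die, equal in size and shape but with two round 16 mm holes; it stays in the other place of the rack
- die_rack: fixed wooden rack, 70 x 226 x 38 mm, origin under its middle on the table, y along its length. Two slots 55 mm either side of the middle hold the dies upright, side by side; their floor is 12 mm above the table. Which die is in which slot varies
- extruder: fixed bench clay extruder, outlet to its -x, barrel running back along +x, 119 mm high. Origin on the table below the nominal middle of the die slot, z up. Over the outlet a grey die frame, 128 mm wide, is clamped with wing nuts through slotted ears: it does not move, but was clamped up to 12 mm either way along y off the nominal middle (not along x)
- slot_mouth (a point): nominal middle of the slot in the die frame's flat top, 120 mm above the table, axes as the extruder's. The slot runs along y, 95 x 11 mm with square edges, for the 92 x 8 mm die. ITS TRUE MIDDLE LIES ANYWHERE UP TO 12 mm EITHER WAY ALONG y from this point: not measured, to be felt or seen
- die_stop (a point): the stop at the slot's bottom (nominal middle), 39 mm above the table; a die that is home has its centre point 101 mm up and its shoulders 1 mm below the frame's top. On the last 45 mm of the way two leaf springs press the die toward -x and grip it: it needs a push of about 3 to 12 N and does not fall home by itself
- keeper (a joint): angle of the keeper, a steel bar 11 mm wide, 5 thick, turning on an upright pin 2.5 mm above the frame's top: 0 = open, bar to the extruder's +y; grows anticlockwise from above; 1.57 = its stop, bar to -x across the slot over the die's shoulder. Stays where left, turns with under 3 N. A die standing over 3 mm proud blocks it
- keeper_knob (a point): middle of the black upright knob on the keeper's free end, 34 mm from the pin: 12 mm thick, from 127 to 155 mm above the table. Push it round from behind: closed, it stands near the die's tab with no room for a finger between
- keeper_pivot (a point): the keeper's pin, at x +16.5, y +34 mm from the extruder's origin, 122 mm up
- cup: small bisque cup, 67 mm wide, 61 mm high, origin under its base; bystander
- glaze_jar: glaze jar, 51 mm wide, 60 mm high, origin under its base; bystander
- timer: round wind-up timer, 63 mm wide, 43 mm high, origin under its base; bystander

How it is judged (in metres and radians):
On the way, in this order (a step that is already met when the one before it is completed fails the run):
1. the strap die is lifted out of the rack (z of die_strap_center in the frame of die_rack above 0.125 m), for 0.1 s.
2. the strap die sits fully home in the slot, with the keeper still open (z of die_strap_center in the frame of extruder below 0.103 m and x of die_strap_center in the frame of extruder between -0.006 and 0.006 m and y of die_strap_center in the frame of extruder between -0.016 and 0.016 m and angle between die_strap_center's own z axis and vertical below 0.1 rad and value of joint keeper below 0.7 rad), for 0.2 s.
At the end, for the whole second after the job is handed in: The strap die stands in the die frame's slot, seated on the stop to within 2 mm and upright, the keeper is swung over it to 1.4 rad or more, and the coil die still stands in its place in the rack (moved less than 15 mm) (z of die_strap_center in the frame of extruder between 0.097 and 0.103 m and x of die_strap_center in the frame of extruder between -0.006 and 0.006 m and y of die_strap_center in the frame of extruder between -0.016 and 0.016 m and angle between die_strap_center's own z axis and vertical below 0.1 rad and value of joint keeper above 1.4 rad and distance of die_coil_center from where it was at the start of the episode below 0.015 m); the robot touches nothing.
It fails at once if the strap die is forced against the extruder with more than 60 N (contact force between die_strap and die_frame above 60 N or contact force between die_strap and extruder above 60 N).
It fails at once if the coil die is pulled out of its place (distance of die_coil_center from where it was at the start of the episode above 0.02 m).
It fails at once if the cup, jar or timer is pushed more than 20 mm or knocked over (distance of any of cup, glaze_jar, timer from where it was at the start of the episode above 0.02 m or angle between any of cup, glaze_jar, timer's own z axis and vertical above 0.5 rad).
It also fails if it takes over 72 s, if anything falls off the work surface, if the arm or the gripper's body presses on something with over 40 N, if the wrist force passes 120 N, or if a joint passes its speed limit or range.

### The arm

A 6-joint arm with a two-finger parallel gripper is mounted at the origin on a cart in front of the work surface, level with it; the furniture and walls round the work are solid. World frame = base frame: x ahead of the robot, y to its left, z up, the work surface at z = 0. Lengths are in mm, angles in rad, forces in N, time in s.
With the tool pointing down it reaches from about 400 to 925 mm from the base axis. Payload 12.5 kg.
Tool frame: the origin (TCP) lies at the centre of the arm's flange, where the gripper is bolted on; the fingertips stand 190 mm ahead of it and the grasp point (between the pads) lies env.grip_point_offset ahead of it (env.grip_point_offset is the distance from the TCP to the grasp point, in mm); z points along the fingers, x is the direction in which the jaws open and shut, and the axes are right-handed (so a half turn about z gives the same grasp; the last joint's range is limited). The gripper opens to 95 mm and grips with 3 to 60 N. Pads are 20 mm wide; open, the fingers measure 119 mm over their backs; the gripper's body (75 mm by 180 mm) begins 59 mm behind the grasp point.
Start: joints at [1.069, 0.491, 1.559, -0, 1.092, -0.106], TCP at [240.943, 576.69, 404.761] pointing down, gripper open.
Joint ranges: [-3.1, 3.1], [-0.84, 2.19], [0.05, 2.79], [-1.13, 4.28], [0.06, 2.93], [-2.69, 2.69]. Speed limits (rad/s): [2.22, 2.22, 2.79, 3.14, 3.14, 3.14].

### API

Orientations are given as [roll, pitch, yaw] about the fixed x, y, z axes, in that order (R = Rz(yaw) Ry(pitch) Rx(roll)).
In Python, from cell import state, read_camera, camera_model, job_done, env gives the robot as it stands.
- The arm moves only by the tool arm_command, never from a script. Its argument "steps" is a list of rows, each a list of 6 numbers: the shift along the tool's x, y, z in cm, then the turn, a rotation vector about the tool's x, y, z in degrees. In form: [[dx, dy, dz, rx, ry, rz], ...]. A call has 1 to 12 rows; each row is the pose to reach, as a shift and turn from the pose commanded when the call began, along the tool's axes at that moment; what a row does not reach only later rows make up. A row lasts 1/12 s, in which the tool goes at most 41.7 mm and 7.16 degrees, less where a joint would pass 70% of its speed; a pose out of reach is approached as far as the arm can. A call with a gripper value outside its range is refused whole. "jaw" is the finger opening in cm, from 0 to 9.51, set as the call begins (left out, the last holds). The fingers move at their own pace and stop on an object; the grip force is fixed at half the most. Time passes only in rows, so rows that repeat a pose let the fingers close. It gives the time, the measured TCP pose, the force and the opening at its end, in the units of the state.
- state(): the state, without advancing time (a new reading comes with each control period).
- read_camera(name): name is "scene" or "top"; returns the picture (400x640x3 uint8, red, green, blue); there is no depth.
- camera_model(name): a dict with "K" (3x3 intrinsics, pixels), "xyz" and "rotation" of the camera in the world. Camera axes: x right, y up, looking along -z (the intrinsics and any distortion apply to the point x, -y, -z); pixel columns grow to the right and rows downward; lengths in mm; the calibration is good to about 2 mm. A picture is of the moment at which its call begins. camera_model takes no time and is no camera call.
- job_done(): hands the job in, once; it reports no verdict.
The state is a dict: "t": time; "joints": joint angles; "qvel": joint speeds; "tau": joint torques, N m; "eef_pos": TCP position; "tcp_rot": TCP orientation; "ft_force": force on the tool from outside, world axes, zero at the start; "moment": the same for the moment, N m; "opening": opening from 0.0 (shut) to 1.0 (fully open).
Only numpy, scipy, OpenCV 4.12 (cv2) and the standard library are available. Lean on these libraries where they do the work, as an engineer would, in place of code of your own. Each camera call takes 0.05 s, during which the arm holds its last target. There are 200 camera calls.

## Working session

There is one attempt and no reset: what is moved stays moved. The work goes in short steps, Python scripts to look and compute and a tool call to move; the robot and the scene stay as the last step left them, time stands still between calls to the robot, and variables do not carry over. Pictures are saved under pics/ and viewed, about 8 in all and at most 12, crops included, and the job is handed in when it is done.

Besides the shell and the picture viewer there is one more tool, called after "Emit:" as name([rows], argument=value, ...), one row to a line, values as JSON. arm_command: Moves the arm, as the interface text tells. Its arguments: {"type":"object","properties":{"steps":{"type":"array"},"jaw":{"type":"number"}},"required":["steps"]}

```bash
mkdir -p pics; python3 - <<'E'
from cell import *
import cv2
s=state();print(s, env.grip_point_offset)
for n in("scene","top"):
    m=camera_model(n);print(n,m)
    cv2.imwrite(f"pics/{n}0.png",read_camera(n)[:,:,::-1])
E
```

```text
{'t': 0.0, 'joints': array([ 1.06939868e+00,  4.91568992e-01,  1.55943983e+00,  7.91254592e-06,
        1.09170167e+00, -1.05630767e-01]), 'qvel': array([-0.00015065,  0.00076686,  0.00123003,  0.00041838,  0.00050247,
        0.0002986 ]), 'tau': array([-3.89990397e-03, -6.12638354e+01, -2.58187115e+01,  6.91193040e-02,
        4.80989506e-02, -1.10467017e-04]), 'eef_pos': array([240.93006742, 576.6649709 , 404.15908497]), 'tcp_rot': array([-3.14146782e+00,  1.11086373e-03,  1.17502586e+00]), 'ft_force': array([0.41712111, 1.10367956, 0.00513487]), 'moment': array([-0.02377192, -0.05616551,  0.04660052]), 'opening': 0.999789738183799} 171.3
scene {'K': array([[440.70645593,   0.        , 320.55935271],
       [  0.        , 440.70645593, 202.19043106],
       [  0.        ,   0.        ,   1.        ]]), 'xyz': array([-131.57981695, -679.42458909,  806.04888773]), 'rotation': array([ 0.96107942, -0.00624938, -0.76792608])}
top {'K': array([[396.46318249,   0.        , 319.25014758],
       [  0.        , 396.46318249, 197.58838622],
       [  0.        ,   0.        ,   1.        ]]), 'xyz': array([459.29186729,  40.04204387, 996.82106195]), 'rotation': array([ 1.22123514e-01,  3.35572860e-04, -1.57600656e+00])}
```

View pics/scene0.png

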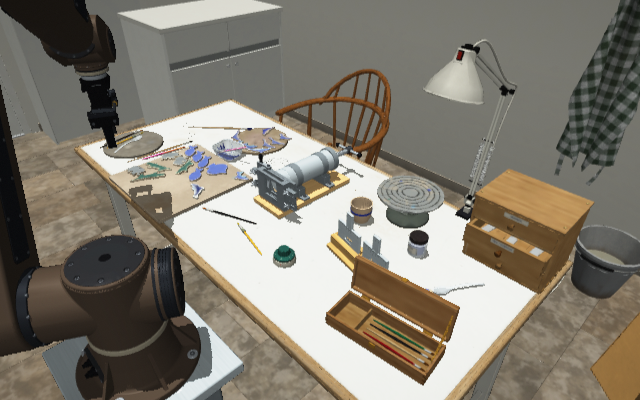

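View pics/top0.png

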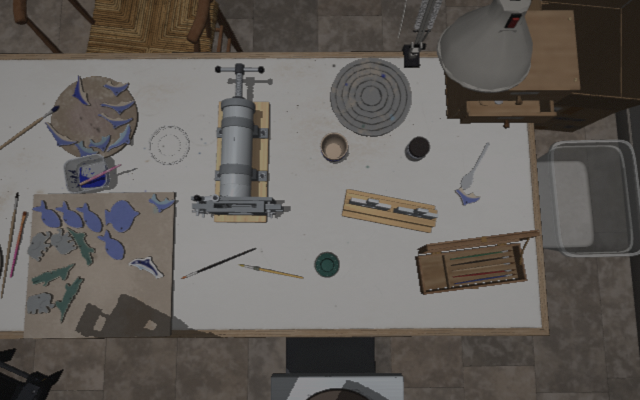

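The top view shows the extruder die frame at about (240,205) and the rack at (390,210). The jar is at (417,148), the cup at (334,147) and the timer at (327,264). Next I zoom in.

```bash
python3 - <<'E'
import cv2,numpy as np
t=cv2.imread("pics/top0.png");s=cv2.imread("pics/scene0.png")
def c(i,x,y,w,h,k): return cv2.resize(i[y:y+h,x:x+w],(400,300),interpolation=cv2.INTER_CUBIC)
a=np.vstack([np.hstack([c(t,185,180,112,84,0),c(t,335,170,112,84,0)]),np.hstack([c(s,240,140,112,84,0),c(s,310,195,112,84,0)])])
cv2.imwrite("pics/crop1.png",a)
E
cat > h.py <<'E'
import numpy as np
from cell import *
from scipy.spatial.transform import Rotation as R
def cam(n):
    m=camera_model(n); return m["K"],m["xyz"],R.from_euler("xyz",m["rotation"]).as_matrix()
def proj(n,P):
    K,c,r=cam(n); q=(np.atleast_2d(P)-c)@r; q=q*[1,-1,-1]; p=q@K.T; return p[:,:2]/p[:,2:]
def ray(n,u,z):
    K,c,r=cam(n); d=np.linalg.inv(K)@[u[0],u[1],1]; d=r@(d*[1,-1,-1]); return c+d*(z-c[2])/d[2]
E
```

```text
(no output)
```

View pics/crop1.png

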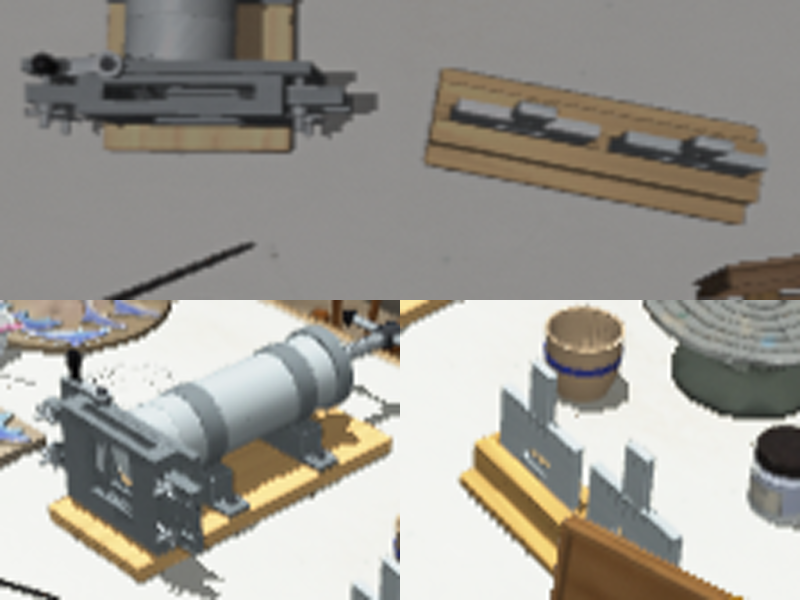

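The slot shows from about crop (105,87) to (258,90), which puts its middle near top pixel (235.8,205). I need a sharper look to tell the dies apart and pick out corners.

```bash
python3 - <<'E'
import cv2,numpy as np
t=cv2.imread("pics/top0.png");s=cv2.imread("pics/scene0.png")
def c(i,x,y,w,h,k): return cv2.resize(i[y:y+h,x:x+w],(w*k,h*k),interpolation=cv2.INTER_CUBIC)
A=c(t,188,190,100,30,8); B=c(t,340,186,100,50,4); C=c(s,335,208,50,38,8)[:300,:400]
B=np.pad(B,((0,100),(0,0),(0,0)))
a=np.vstack([A,np.hstack([B,C])])
print(a.shape)
cv2.imwrite("pics/crop2.png",a)
E
```

```text
(540, 800, 3)
```

View pics/crop2.png

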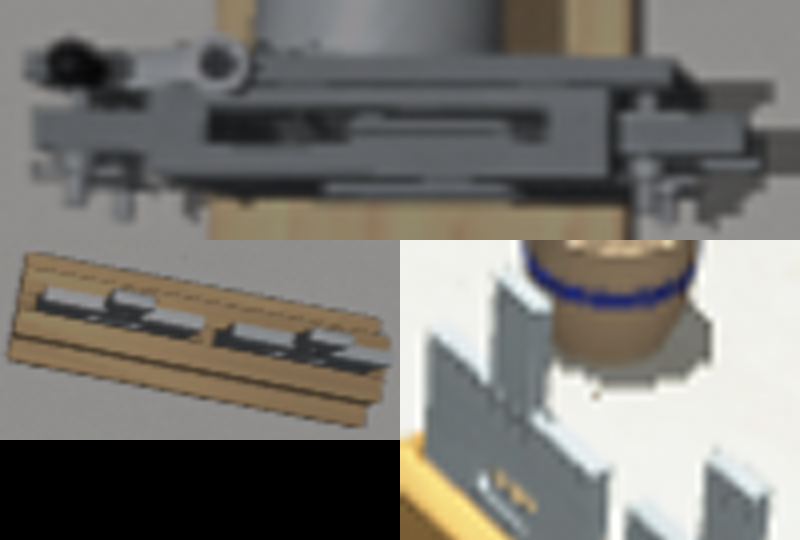

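```bash
python3 - <<'E'
from h import *
import cv2
b=lambda x,y:(340+x/4-.375,186+(y-240)/4-.375)
f=lambda x,y:(188+x/8-.44,190+y/8-.44)
for n,p,z in [("tabL",(132,299),136),("tabR",(329,341),136),("shLl",(38,298),92),("shLr",(202,324),92),("shRl",(214,333),92),("shRr",(390,364),92)]:
    print(n,ray("top",b(*p),z).round(1))
for n,p,z in [("slotL",(205,126),120),("slotR",(549,126),120),("frameL",(147,132),120),("frameR",(611,132),120),("pivot",(220,66),127),("knob",(72,62),155)]:
    print(n,ray("top",f(*p),z).round(1))
s=cv2.imread("pics/scene0.png")
s2=s[208:268,330:410]; cv2.imwrite("pics/c3.png",cv2.resize(s2,(800,600),interpolation=cv2.INTER_CUBIC))
E
```

```text
tabL [558.2 -76.8 136. ]
tabR [ 534.6 -183.6  136. ]
shLl [564.1 -28.8  92. ]
shLr [ 548.6 -122.6   92. ]
shRl [ 543.4 -129.4   92. ]
shRr [ 525.1 -229.4   92. ]
slotL [550.9 275.7 120. ]
slotR [550.4 180.1 120. ]
frameL [549.3 291.7 120. ]
frameR [548.6 162.8 120. ]
pivot [566.8 270.1 127. ]
knob [564.6 302.3 155. ]
```

View pics/c3.png

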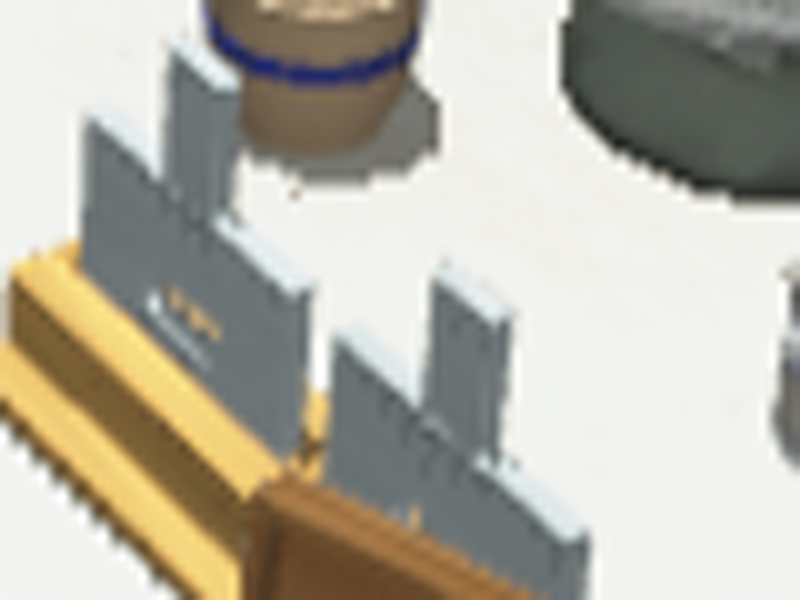

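The +y die at tab (558,-77), yaw about -12.5°, shows one continuous opening, so it is the strap die. The slot middle is near (550.6,228), yaw about 0. I compute the first moves now.

```bash
cat >> h.py <<'E'
def goto(p,yaw):
    "shift in cm and turn in deg, tool axes, from measured TCP to p (TCP, mm), tool down with yaw deg"
    s=state(); r0=R.from_euler("xyz",s["tcp_rot"]); r1=R.from_euler("xyz",[180,0,yaw],degrees=True)
    print("shift cm",(r0.inv().apply(np.array(p)-s["eef_pos"])/10).round(2),"turn",np.degrees((r0.inv()*r1).as_rotvec()).round(2),"dist",np.linalg.norm(np.array(p)-s["eef_pos"]).round())
E
python3 -c "
from h import *
goto([558,-77,404.8],-12.5)"
```

```text
shift cm [-4.809e+01  5.446e+01 -1.000e-02] turn [4.000e-02 5.000e-02 7.982e+01] dist 726.0
```

Emit:
arm_command([
  [-4,4.5,0,0,0,6.6],
  [-8,9,0,0,0,13.2],
  [-12,13.6,0,0,0,19.9],
  [-16,18.1,0,0,0,26.5],
  [-20,22.6,0,0,0,33.2],
  [-24,27.2,0,0,0,39.8],
  [-26.7,30.2,0,0,0,44.3],
  [-29.4,33.3,0,0,0,48.8],
  [-32,36.3,0,0,0,53.2],
  [-34.7,39.3,0,0,0,57.6],
  [-37.4,42.4,0,0,0,62],
  [-40,45.4,0,0,0,66.5],
], jaw=9.5)

```text
t: 1.1
eef_pos: [459.8, 124.9, 404.7]
tcp_rot: [-3.141, 0.0, 0.011]
ft_force: [1.1, 0.2, 0.8]
opening: 0.995
```

```bash
python3 -c "
from h import *
goto([558,-77,404.8],-12.5)"
```

```text
shift cm [ 9.610e+00  2.029e+01 -1.000e-02] turn [-1.000e-02  0.000e+00  1.311e+01] dist 225.0
```

Emit:
arm_command([
  [0,0,0,0,0,0],
  [0,0,0,0,0,0],
  [0,0,0,0,0,0],
])

```text
t: 1.35
eef_pos: [459.2, 127.0, 404.5]
tcp_rot: [-3.141, 0.001, 0.014]
ft_force: [-0.1, 1.0, 0.6]
opening: 0.999
```

```bash
python3 -c "
from h import *
goto([558,-77,404.8],-12.5)"
```

```text
shift cm [ 9.59 20.54 -0.04] turn [-1.000e-02  4.000e-02  1.331e+01] dist 227.0
```

Good: the command stays where the arm actually got to. Next I move above the die and descend partway.

Emit:
arm_command([
  [1.6,3.4,0,0,0,2.2],
  [3.2,6.8,0,0,0,4.4],
  [4.8,10.2,0,0,0,6.6],
  [6.4,13.6,0,0,0,8.8],
  [8.0,17.0,0,0,0,11],
  [9.6,20.5,0,0,0,13.3],
  [9.6,20.5,0,0,0,13.3],
  [9.6,20.5,2,0,0,13.3],
  [9.6,20.5,4,0,0,13.3],
  [9.6,20.5,4.5,0,0,13.3],
  [9.6,20.5,4.5,0,0,13.3],
])

```text
t: 2.27
eef_pos: [558.2, -75.1, 358.6]
tcp_rot: [-3.141, 0.003, -0.215]
ft_force: [-1.2, 0.8, 0.0]
opening: 1.0
```

```bash
python3 - <<'E'
from h import *
import cv2
goto([558,-77,292],-12.5)
t=read_camera("top")[:,:,::-1];s=read_camera("scene")[:,:,::-1]
a=cv2.resize(t[165:240,335:435],(400,300),interpolation=cv2.INTER_CUBIC)
b=cv2.resize(s[165:240,310:410],(400,300),interpolation=cv2.INTER_CUBIC)
cv2.imwrite("pics/p5.png",np.hstack([a,b]))
E
```

```text
shift cm [0.04 0.2  6.66] turn [-0.02  0.17  0.17] dist 67.0
```

View pics/p5.png

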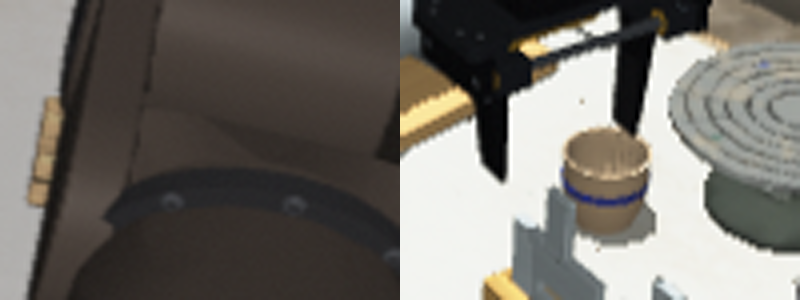

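The arm hides the top view. In the scene view the fingers straddle the strap tab (tab top near crop (560,192)). I descend, and check the tab against its projection.

Emit:
arm_command([
  [0,0.2,1.5,0,0,0],
  [0,0.2,3,0,0,0],
  [0,0.2,4.5,0,0,0],
  [0,0.2,5.5,0,0,0],
  [0,0.2,6.4,0,0,0],
  [0,0.2,6.7,0,0,0],
  [0,0.2,6.7,0,0,0],
])

```text
t: 2.95
eef_pos: [558.0, -78.5, 292.6]
tcp_rot: [-3.141, 0.0, -0.217]
ft_force: [-0.4, 0.7, 0.3]
opening: 0.999
```

```bash
python3 - <<'E'
from h import *
import cv2
print(proj("scene",[[558,-77,136]]))
goto([558,-77,292],-12.5)
s=np.ascontiguousarray(read_camera("scene")[:,:,::-1])
b=cv2.resize(s[185:260,320:420],(800,600),interpolation=cv2.INTER_CUBIC)
# overlay model of tab top and shoulders ends
r=R.from_euler("z",-12.5,degrees=True)
P=r.apply([[x,y,0] for x,y in((-4,-12),(4,-12),(4,12),(-4,12))])+[558,-77,136]
q=(proj("scene",P)-[320,185]+.5)*8
cv2.polylines(b,[q.astype(int)],True,(0,0,255),1)
cv2.imwrite("pics/p6.png",b)
E
```

```text
[[349.13345321 212.79794587]]
shift cm [-0.03 -0.14  0.06] turn [-0.01  0.02  0.04] dist 2.0
```

View pics/p6.png

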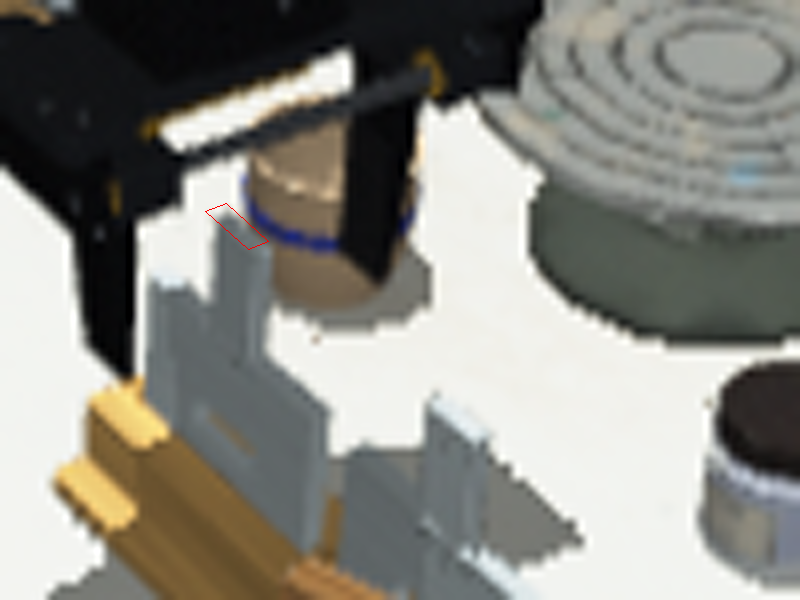

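The opening at (230,430) is a single bar, so this is the strap die, and the fingers straddle its tab (model within about 1 mm). I close the jaws.

Emit:
arm_command([
  [0,-0.1,0,0,0,0],
  [0,-0.1,0,0,0,0],
  [0,-0.1,0,0,0,0],
  [0,-0.1,0,0,0,0],
  [0,-0.1,0,0,0,0],
  [0,-0.1,0,0,0,0],
  [0,-0.1,0,0,0,0],
  [0,-0.1,0,0,0,0],
  [0,-0.1,0,0,0,0],
  [0,-0.1,0,0,0,0],
  [0,-0.1,0,0,0,0],
  [0,-0.1,0,0,0,0],
], jaw=0)

```text
t: 4.0
eef_pos: [558.1, -77.6, 292.7]
tcp_rot: [-3.142, -0.0, -0.218]
ft_force: [-0.3, -0.4, -1.1]
opening: 0.219
```

Emit:
arm_command([
  [0,0,0,0,0,0],
  [0,0,0,0,0,0],
  [0,0,0,0,0,0],
  [0,0,0,0,0,0],
  [0,0,0,0,0,0],
  [0,0,0,0,0,0],
])

```text
t: 4.5
eef_pos: [558.1, -77.6, 292.7]
tcp_rot: [-3.141, -0.0, -0.218]
ft_force: [0.6, 0.5, -1.0]
opening: 0.082
```

Emit:
arm_command([
  [0,0,-1,0,0,0],
  [0,0,-2,0,0,0],
  [0,0,-3,0,0,0],
  [0,0,-4,0,0,0],
  [0,0,-5.5,0,0,0],
  [0,0,-7,0,0,0],
  [0,0,-8.5,0,0,0],
  [0,0,-10,0,0,0],
  [0,0,-11,0,0,0],
  [0,0,-12,0,0,0],
  [0,0,-12,0,0,0],
  [0,0,-12,0,0,0],
])

```text
t: 5.5
eef_pos: [558.0, -77.6, 413.0]
tcp_rot: [-3.142, -0.0, -0.218]
ft_force: [0.1, 1.0, -3.1]
opening: 0.078
```

```bash
python3 -c "
from h import *
print(state()['ft_force'],state()['moment'])
goto([550.6,218,412],-0.3)"
```

```text
[ 0.07792505  0.97538635 -3.05302293] [-0.1102989   0.08304969 -0.00097461]
shift cm [ -7.1  -28.7    0.09] turn [ -0.    -0.02 -12.18] dist 296.0
```

Emit:
arm_command([
  [-0.7,-2.8,-0.5,0,0,-1.2],
  [-1.4,-5.6,-0.5,0,0,-2.4],
  [-2.1,-8.4,-0.5,0,0,-3.6],
  [-2.8,-11.2,-0.5,0,0,-4.8],
  [-3.5,-14,-0.5,0,0,-6],
  [-4.2,-17,-0.5,0,0,-7.2],
  [-4.9,-20,-0.5,0,0,-8.5],
  [-5.6,-23,-0.5,0,0,-9.8],
  [-6.3,-25.7,-0.5,0,0,-11],
  [-6.8,-27.6,-0.5,0,0,-11.9],
  [-7.1,-28.7,-0.5,0,0,-12.2],
  [-7.1,-28.7,-0.5,0,0,-12.2],
])

```text
t: 6.5
eef_pos: [550.6, 219.6, 416.8]
tcp_rot: [3.142, 0.001, -0.003]
ft_force: [0.3, 0.7, -1.8]
opening: 0.084
```

```bash
python3 - <<'E'
from h import *
import cv2
s=state();print(s['ft_force'],s['moment'])
goto([550.6,228,412],-0.3)
s=np.ascontiguousarray(read_camera("scene")[:,:,::-1]);t=read_camera("top")[:,:,::-1]
b=cv2.resize(s[135:210,235:335],(480,360),interpolation=cv2.INTER_CUBIC)
a=cv2.resize(t[170:230,190:290],(480,288),interpolation=cv2.INTER_CUBIC)
cv2.imwrite("pics/p7.png",np.vstack([b,a])[:600])
E
```

```text
[ 0.32247534  0.67635848 -1.76490447] [-0.05644813  0.01394044  0.01309174]
shift cm [ 0.   -0.84  0.48] turn [0.   0.08 0.14] dist 10.0
```

View pics/p7.png

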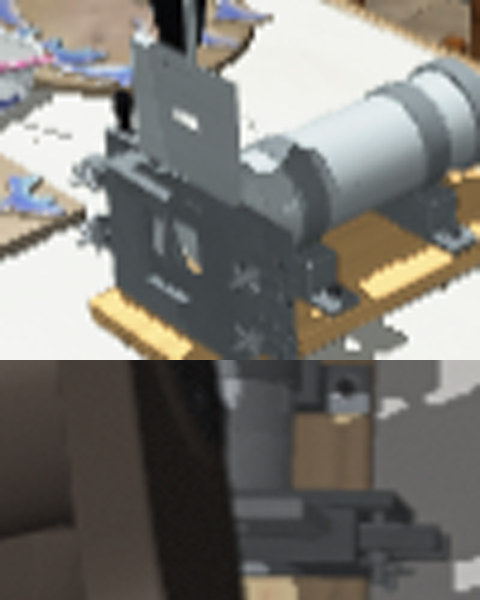

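The die hangs upright just above the frame. Its -y shoulder end shows in the top view at crop (305,507). I use it to cross-check against the slot pixels from the same camera.

```bash
python3 - <<'E'
from h import *
t=read_camera("top").astype(int)
# shoulder end: print grey profile along its row and across its column
print(t[194:210,247,:].mean(1).round()); print(t[201,238:262].mean(1).round()); 
for z in(216,):
  print(ray("top",(190+305/4.8-.4,170+147.5/4.8-.4),z))
E
```

```text
[ 73.  74.  72.  68.  76.  96.  99. 101.  92.  66.  61.  60.  57.  67.
  69.  68.]
[ 33.  68. 101. 100. 100. 101. 101. 100. 101. 101. 102. 102. 101. 101.
  96.  77.  57.  54.  58.  63.  69.  68.  68.  69.]
[550.33897942 170.90308773 216.        ]
```

Emit:
arm_command([
  [0,-0.5,0.3,0,0,0],
  [0,-0.95,0.6,0,0,0],
  [0,-0.95,0.9,0,0,0],
  [0,-0.95,1.1,0,0,0],
  [0,-0.95,1.1,0,0,0],
  [0,-0.95,1.1,0,0,0],
])

```text
t: 7.15
eef_pos: [550.9, 227.3, 406.6]
tcp_rot: [3.142, 0.0, -0.005]
ft_force: [0.2, -0.5, -2.7]
opening: 0.083
```

Emit:
arm_command([
  [0,0,0.1,0,0,0],
  [0,0,0.2,0,0,0],
  [0,0,0.3,0,0,0],
  [0,0,0.4,0,0,0],
  [0,0,0.5,0,0,0],
  [0,0,0.5,0,0,0],
  [0,0,0.5,0,0,0],
])

```text
t: 7.73
eef_pos: [550.9, 227.4, 401.7]
tcp_rot: [-3.142, 0.0, -0.005]
ft_force: [0.4, -0.7, -1.5]
opening: 0.082
```

Emit:
arm_command([
  [0,0,0.05,0,0,0],
  [0,0,0.1,0,0,0],
  [0,0,0.15,0,0,0],
  [0,0,0.2,0,0,0],
  [0,0,0.2,0,0,0],
])

```text
t: 8.15
eef_pos: [550.9, 227.4, 399.6]
tcp_rot: [-3.142, 0.0, -0.005]
ft_force: [-0.8, 0.4, -1.6]
opening: 0.083
```

```bash
python3 -c "
from h import *
s=state();print(s['eef_pos'],s['ft_force'],s['moment'])"
```

```text
[550.85603274 227.40825868 399.64174046] [-0.78104913  0.42801161 -1.5637942 ] [-0.02463065  0.0592748   0.02033942]
```

Emit:
arm_command([
  [0,0,0.05,0,0,0],
  [0,0,0.1,0,0,0],
  [0,0,0.15,0,0,0],
  [0,0,0.2,0,0,0],
  [0,0,0.2,0,0,0],
])

```text
t: 8.57
eef_pos: [550.9, 227.4, 397.6]
tcp_rot: [-3.142, 0.0, -0.005]
ft_force: [0.2, 0.1, -2.2]
opening: 0.084
```

Emit:
arm_command([
  [0,0,0.05,0,0,0],
  [0,0,0.05,0,0,0],
])

```text
t: 8.73
eef_pos: [550.9, 227.4, 397.2]
tcp_rot: [-3.142, 0.0, -0.005]
ft_force: [-0.3, 1.1, -2.1]
opening: 0.084
```

Emit:
arm_command([
  [0,0,0.05,0,0,0],
  [0,0,0.05,0,0,0],
])

```text
t: 8.9
eef_pos: [550.8, 227.4, 396.7]
tcp_rot: [-3.142, 0.0, -0.005]
ft_force: [-0.3, 0.5, -1.7]
opening: 0.085
```

Emit:
arm_command([
  [0,0,0.05,0,0,0],
  [0,0,0.1,0,0,0],
  [0,0,0.15,0,0,0],
  [0,0,0.15,0,0,0],
])

```text
t: 9.23
eef_pos: [550.8, 227.4, 395.1]
tcp_rot: [-3.142, 0.0, -0.005]
ft_force: [0.8, -0.3, -1.7]
opening: 0.085
```

Emit:
arm_command([
  [0,0,0.05,0,0,0],
  [0,0,0.1,0,0,0],
  [0,0,0.15,0,0,0],
  [0,0,0.15,0,0,0],
])

```text
t: 9.57
eef_pos: [550.8, 227.4, 393.7]
tcp_rot: [-3.142, 0.0, -0.005]
ft_force: [0.7, -0.6, -2.7]
opening: 0.085
```

Emit:
arm_command([
  [0,0,0.05,0,0,0],
  [0,0,0.1,0,0,0],
  [0,0,0.15,0,0,0],
  [0,0,0.15,0,0,0],
])

```text
t: 9.9
eef_pos: [550.9, 227.4, 392.1]
tcp_rot: [-3.142, 0.0, -0.005]
ft_force: [-0.6, -1.5, -2.5]
opening: 0.083
```

No contact 8 mm below the frame's top, so the die has entered the slot at the first try. I go on down gently.

Emit:
arm_command([
  [0,0,0.2,0,0,0],
  [0,0,0.4,0,0,0],
  [0,0,0.6,0,0,0],
  [0,0,0.8,0,0,0],
  [0,0,1.0,0,0,0],
  [0,0,1.2,0,0,0],
  [0,0,1.2,0,0,0],
])

```text
t: 10.48
eef_pos: [550.8, 227.4, 379.8]
tcp_rot: [3.141, 0.001, -0.005]
ft_force: [0.2, 0.3, -2.3]
opening: 0.083
```

Emit:
arm_command([
  [0,0,0.2,0,0,0],
  [0,0,0.4,0,0,0],
  [0,0,0.6,0,0,0],
  [0,0,0.8,0,0,0],
  [0,0,1.0,0,0,0],
  [0,0,1.2,0,0,0],
  [0,0,1.2,0,0,0],
])

```text
t: 11.07
eef_pos: [550.8, 227.4, 367.8]
tcp_rot: [3.141, 0.001, -0.005]
ft_force: [0.8, -0.2, -2.6]
opening: 0.082
```

Emit:
arm_command([
  [0,0,0.1,0,0,0],
  [0,0,0.2,0,0,0],
  [0,0,0.3,0,0,0],
  [0,0,0.4,0,0,0],
  [0,0,0.4,0,0,0],
])

```text
t: 11.48
eef_pos: [550.8, 227.4, 364.0]
tcp_rot: [-3.142, 0.0, -0.005]
ft_force: [0.3, -0.5, -1.9]
opening: 0.081
```

Next comes the spring zone.

Emit:
arm_command([
  [0,0,0.1,0,0,0],
  [0,0,0.2,0,0,0],
  [0,0,0.3,0,0,0],
  [0,0,0.4,0,0,0],
  [0,0,0.5,0,0,0],
  [0,0,0.5,0,0,0],
])

```text
t: 11.98
eef_pos: [550.8, 227.4, 359.0]
tcp_rot: [3.142, 0.001, -0.005]
ft_force: [-0.5, 0.2, -2.2]
opening: 0.082
```

Emit:
arm_command([
  [0,0,0.1,0,0,0],
  [0,0,0.2,0,0,0],
  [0,0,0.3,0,0,0],
  [0,0,0.4,0,0,0],
  [0,0,0.5,0,0,0],
  [0,0,0.5,0,0,0],
])

```text
t: 12.48
eef_pos: [550.6, 227.4, 353.9]
tcp_rot: [3.141, 0.001, -0.005]
ft_force: [-3.8, 0.7, -2.3]
opening: 0.083
```

Emit:
arm_command([
  [0,0,0.1,0,0,0],
  [0,0,0.2,0,0,0],
  [0,0,0.3,0,0,0],
  [0,0,0.4,0,0,0],
  [0,0,0.5,0,0,0],
  [0,0,0.5,0,0,0],
])

```text
t: 12.98
eef_pos: [550.7, 227.4, 348.9]
tcp_rot: [3.142, 0.001, -0.005]
ft_force: [-4.9, 0.7, -0.4]
opening: 0.084
```

Emit:
arm_command([
  [-0.05,0,0.1,0,0,0],
  [-0.05,0,0.2,0,0,0],
  [-0.05,0,0.3,0,0,0],
  [-0.05,0,0.4,0,0,0],
  [-0.05,0,0.5,0,0,0],
  [-0.05,0,0.5,0,0,0],
])

```text
t: 13.48
eef_pos: [550.2, 227.4, 343.8]
tcp_rot: [3.142, 0.001, -0.005]
ft_force: [-5.3, 0.7, -1.1]
opening: 0.085
```

Emit:
arm_command([
  [0,0,0.1,0,0,0],
  [0,0,0.2,0,0,0],
  [0,0,0.3,0,0,0],
  [0,0,0.4,0,0,0],
  [0,0,0.5,0,0,0],
  [0,0,0.5,0,0,0],
])

```text
t: 13.98
eef_pos: [550.2, 227.4, 338.7]
tcp_rot: [3.141, 0.001, -0.005]
ft_force: [-5.6, -0.6, -1.2]
opening: 0.085
```

Emit:
arm_command([
  [0,0,0.1,0,0,0],
  [0,0,0.2,0,0,0],
  [0,0,0.3,0,0,0],
  [0,0,0.4,0,0,0],
  [0,0,0.5,0,0,0],
  [0,0,0.5,0,0,0],
])

```text
t: 14.48
eef_pos: [550.2, 227.4, 333.7]
tcp_rot: [3.141, 0.001, -0.005]
ft_force: [-5.6, 0.0, -1.2]
opening: 0.085
```

Emit:
arm_command([
  [-0.05,0,0.1,0,0,0],
  [-0.05,0,0.2,0,0,0],
  [-0.05,0,0.3,0,0,0],
  [-0.05,0,0.4,0,0,0],
  [-0.05,0,0.5,0,0,0],
  [-0.05,0,0.5,0,0,0],
])

```text
t: 14.98
eef_pos: [549.7, 227.4, 328.7]
tcp_rot: [3.141, 0.001, -0.005]
ft_force: [-5.2, -0.3, -2.1]
opening: 0.085
```

Emit:
arm_command([
  [0,0,0.1,0,0,0],
  [0,0,0.2,0,0,0],
  [0,0,0.3,0,0,0],
  [0,0,0.4,0,0,0],
  [0,0,0.5,0,0,0],
  [0,0,0.5,0,0,0],
])

```text
t: 15.48
eef_pos: [549.7, 227.4, 323.8]
tcp_rot: [3.141, 0.001, -0.005]
ft_force: [-4.6, 0.1, -1.5]
opening: 0.082
```

Emit:
arm_command([
  [0,0,0.05,0,0,0],
  [0,0,0.1,0,0,0],
  [0,0,0.15,0,0,0],
  [0,0,0.15,0,0,0],
])

```text
t: 15.82
eef_pos: [549.7, 227.4, 322.5]
tcp_rot: [3.142, 0.001, -0.005]
ft_force: [-4.2, 1.0, 0.4]
opening: 0.08
```

Emit:
arm_command([
  [0,0,0.05,0,0,0],
  [0,0,0.1,0,0,0],
  [0,0,0.1,0,0,0],
])

```text
t: 16.07
eef_pos: [549.8, 227.4, 321.5]
tcp_rot: [3.142, 0.001, -0.005]
ft_force: [-5.6, 0.9, 0.0]
opening: 0.084
```

Emit:
arm_command([
  [0,0,0.05,0,0,0],
  [0,0,0.1,0,0,0],
  [0,0,0.1,0,0,0],
])

```text
t: 16.32
eef_pos: [549.8, 227.4, 320.5]
tcp_rot: [3.142, 0.001, -0.005]
ft_force: [-5.5, 0.4, -0.4]
opening: 0.081
```

Emit:
arm_command([
  [0,0,0.05,0,0,0],
  [0,0,0.05,0,0,0],
])

```text
t: 16.48
eef_pos: [549.7, 227.4, 319.9]
tcp_rot: [3.142, 0.001, -0.005]
ft_force: [-4.3, 0.4, -0.3]
opening: 0.084
```

Emit:
arm_command([
  [0,0,0.05,0,0,0],
  [0,0,0.05,0,0,0],
])

```text
t: 16.65
eef_pos: [549.8, 227.4, 319.7]
tcp_rot: [3.142, 0.0, -0.005]
ft_force: [-5.4, -0.1, 2.7]
opening: 0.081
```

Emit:
arm_command([
  [0,0,0.05,0,0,0],
  [0,0,0.05,0,0,0],
])

```text
t: 16.82
eef_pos: [549.8, 227.4, 319.7]
tcp_rot: [-3.142, -0.0, -0.005]
ft_force: [-6.4, -0.5, 7.3]
opening: 0.084
```

Emit:
arm_command([
  [0,0,0.05,0,0,0],
  [0,0,0.05,0,0,0],
])

```text
t: 16.98
eef_pos: [549.8, 227.3, 319.7]
tcp_rot: [-3.141, -0.001, -0.005]
ft_force: [-7.3, -1.3, 12.8]
opening: 0.084
```

The die is seated: z stopped at 319.7 mm (the predicted home height) with force rising to 13 N. I release it.

Emit:
arm_command([
  [0,0,-0.12,0,0,0],
  [0,0,-0.12,0,0,0],
  [0,0,-0.12,0,0,0],
  [0,0,-0.12,0,0,0],
  [0,0,-0.12,0,0,0],
  [0,0,-0.12,0,0,0],
  [0,0,-0.12,0,0,0],
  [0,0,-0.12,0,0,0],
], jaw=5)

```text
t: 17.65
eef_pos: [549.9, 227.4, 319.9]
tcp_rot: [-3.142, -0.0, -0.005]
ft_force: [0.5, 0.2, -0.1]
opening: 0.522
```

Emit:
arm_command([
  [0,0,-1,0,0,0],
  [0,0,-3,0,0,0],
  [0,0,-5,0,0,0],
  [0,0,-7,0,0,0],
  [0,0,-7,0,0,0],
  [0,0,-7,0,0,0],
])

```text
t: 18.15
eef_pos: [549.7, 227.4, 391.3]
tcp_rot: [-3.141, -0.002, -0.005]
ft_force: [0.3, -0.3, -0.9]
opening: 0.525
```

The die is released with no residual force. Keeper plan: shut the jaws, come down behind the knob (+x side), push along -x, then go round to the +y side and push along -y.

Emit:
arm_command([
  [1,-1.5,0,0,0,0],
  [2,-3,0,0,0,0],
  [3,-4.5,0,0,0,0],
  [4,-6,0,0,0,0],
  [4.8,-7.2,0,0,0,0],
  [4.8,-7.2,0,0,0,0],
  [4.8,-7.2,0,0,0,0],
  [4.8,-7.2,0,0,0,0],
  [4.8,-7.2,0,0,0,0],
  [4.8,-7.2,0,0,0,0],
  [4.8,-7.2,0,0,0,0],
  [4.8,-7.2,0,0,0,0],
], jaw=0)

```text
t: 19.15
eef_pos: [598.1, 298.9, 390.2]
tcp_rot: [-3.141, -0.0, -0.005]
ft_force: [0.1, 0.3, -0.3]
opening: 0.005
```

Emit:
arm_command([
  [0,0,1,0,0,0],
  [0,0,2,0,0,0],
  [0,0,3,0,0,0],
  [0,0,4,0,0,0],
  [0,0,4,0,0,0],
  [0,0,4,0,0,0],
])

```text
t: 19.65
eef_pos: [598.3, 299.2, 348.9]
tcp_rot: [3.141, 0.002, -0.005]
ft_force: [0.4, 0.4, 0.3]
opening: 0.005
```

```bash
python3 - <<'E'
from h import *
import cv2
goto([597,298,324],-0.3)
s=np.ascontiguousarray(read_camera("scene")[:,:,::-1]);t=read_camera("top")[:,:,::-1]
b=cv2.resize(s[135:210,235:335],(480,360),interpolation=cv2.INTER_CUBIC)
a=cv2.resize(t[180:230,190:290],(480,240),interpolation=cv2.INTER_CUBIC)
cv2.imwrite("pics/p8.png",np.vstack([b,a])[:600])
E
```

```text
shift cm [-0.12  0.12  2.49] turn [0.03 0.09 0.02] dist 25.0
```

View pics/p8.png

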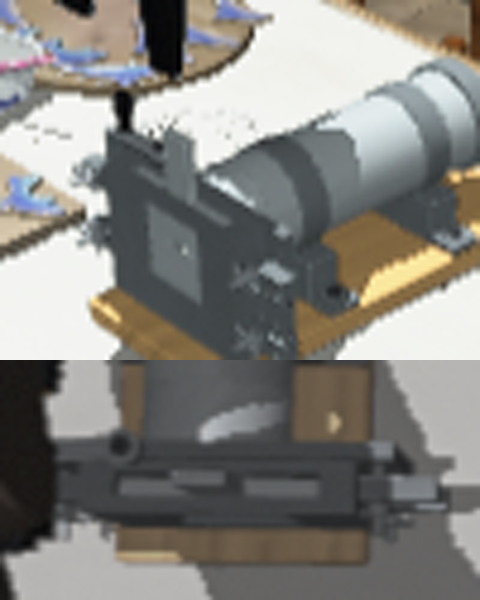

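The die stands seated (tab at (180,165), shoulders flush in the slot in the top view). The knob is still open at (123,108) with the shut fingers behind it.

Emit:
arm_command([
  [-0.1,0.1,0.8,0,0,0],
  [-0.1,0.1,1.6,0,0,0],
  [-0.1,0.1,2.4,0,0,0],
  [-0.1,0.1,2.4,0,0,0],
  [-0.1,0.1,2.4,0,0,0],
])

```text
t: 20.17
eef_pos: [597.2, 298.2, 325.2]
tcp_rot: [3.141, 0.001, -0.005]
ft_force: [0.5, 0.3, -0.3]
opening: 0.007
```

Emit:
arm_command([
  [-0.2,0,0,0,0,0],
  [-0.4,0,0,0,0,0],
  [-0.6,0,0,0,0,0],
  [-0.8,0,0,0,0,0],
  [-1.0,0,0,0,0,0],
  [-1.2,0,0,0,0,0],
  [-1.4,0,0,0,0,0],
  [-1.6,0,0,0,0,0],
])

```text
t: 20.83
eef_pos: [581.0, 298.3, 326.0]
tcp_rot: [-3.142, -0.0, -0.005]
ft_force: [-0.6, 0.7, -0.6]
opening: 0.002
```

Emit:
arm_command([
  [-0.2,0,0,0,0,0],
  [-0.4,0,0,0,0,0],
  [-0.6,0,0,0,0,0],
  [-0.8,0,0,0,0,0],
  [-1.0,0,0,0,0,0],
  [-1.2,0,0,0,0,0],
  [-1.2,0,0,0,0,0],
])

```text
t: 21.42
eef_pos: [568.9, 298.3, 326.0]
tcp_rot: [3.141, 0.0, -0.005]
ft_force: [0.1, -0.9, 0.5]
opening: 0.004
```

Emit:
arm_command([
  [-0.2,0,0,0,0,0],
  [-0.4,0,0,0,0,0],
  [-0.6,0,0,0,0,0],
  [-0.8,0,0,0,0,0],
  [-1.0,0,0,0,0,0],
  [-1.0,0,0,0,0,0],
])

```text
t: 21.92
eef_pos: [558.9, 298.4, 326.0]
tcp_rot: [-3.142, 0.0, -0.005]
ft_force: [1.7, -0.7, 0.1]
opening: 0.007
```

```bash
python3 - <<'E'
from h import *
import cv2
s=np.ascontiguousarray(read_camera("scene")[:,:,::-1])
b=cv2.resize(s[130:180,240:307],(804,600),interpolation=cv2.INTER_CUBIC)[:,:800]
for th,c in((0,(0,0,255)),(45,(0,255,0)),(90,(255,0,0))):
    a=np.radians(th);P=[[567-34*np.sin(a),270+34*np.cos(a),155]]
    q=(proj("scene",P)[0]-[240,130]+.5)*12; cv2.circle(b,tuple(int(v) for v in q),4,c,1)
cv2.imwrite("pics/p9.png",b)
E
```

```text
(no output)
```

View pics/p9.png

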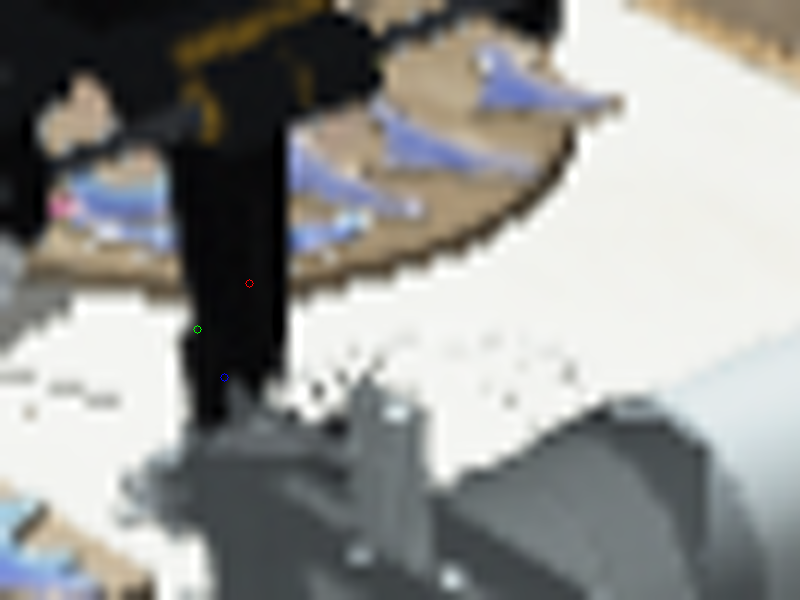

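The knob is just in front of the fingers, near the green 45° mark (195,330). I go round to its +y side.

Emit:
arm_command([
  [0.4,0,0,0,0,0],
  [0.4,-0.6,0,0,0,0],
  [0.4,-1.2,0,0,0,0],
  [0.4,-1.8,0,0,0,0],
  [0.4,-1.8,0,0,0,0],
  [-0.2,-1.8,0,0,0,0],
  [-0.8,-1.8,0,0,0,0],
  [-1.4,-1.8,0,0,0,0],
  [-2.0,-1.8,0,0,0,0],
  [-2.3,-1.8,0,0,0,0],
  [-2.3,-1.8,0,0,0,0],
])

```text
t: 22.88
eef_pos: [535.6, 316.5, 326.2]
tcp_rot: [-3.142, 0.0, -0.005]
ft_force: [-0.4, 0.5, -0.5]
opening: 0.003
```

Emit:
arm_command([
  [0,0.2,0,0,0,0],
  [0,0.4,0,0,0,0],
  [0,0.6,0,0,0,0],
  [0,0.8,0,0,0,0],
  [0,1.0,0,0,0,0],
  [0,1.2,0,0,0,0],
  [0,1.4,0,0,0,0],
  [0,1.6,0,0,0,0],
  [0,1.6,0,0,0,0],
])

```text
t: 23.63
eef_pos: [532.4, 303.1, 326.0]
tcp_rot: [-3.138, 0.011, -0.006]
ft_force: [-34.1, 26.1, 14.3]
opening: 0.001
```

Emit:
arm_command([
  [0,0.2,0,0,0,0],
  [0,0.4,0,0,0,0],
  [0,0.6,0,0,0,0],
  [0,0.8,0,0,0,0],
  [0,0.8,0,0,0,0],
])

```text
t: 24.05
eef_pos: [530.0, 295.0, 325.6]
tcp_rot: [-3.14, 0.02, -0.006]
ft_force: [-53.4, 24.0, 24.3]
opening: 0.006
```

Unexpected side force of -53 N in x. I back off at once and look.

Emit:
arm_command([
  [0,-1,0,0,0,0],
  [0,-2,0,0,0,0],
  [0,-2.5,0,0,0,0],
  [0,-2.5,-2,0,0,0],
  [0,-2.5,-5,0,0,0],
  [0,-2.5,-6,0,0,0],
  [0,-4,-6,0,0,0],
  [0,-6,-6,0,0,0],
  [0,-6,-6,0,0,0],
])

```text
t: 24.8
eef_pos: [536.5, 354.8, 385.1]
tcp_rot: [-3.141, -0.0, -0.004]
ft_force: [-0.4, -0.4, 0.2]
opening: 0.005
```

```bash
python3 - <<'E'
from h import *
import cv2
s=np.ascontiguousarray(read_camera("scene")[:,:,::-1]);t=read_camera("top")[:,:,::-1]
b=cv2.resize(s[135:195,240:320],(400,300),interpolation=cv2.INTER_CUBIC)
def mk(n,b,o,k):
  for th,c in((0,(0,0,255)),(45,(0,255,0)),(90,(255,0,0))):
    a=np.radians(th);P=[[567-34*np.sin(a),270+34*np.cos(a),155]]
    q=(proj(n,P)[0]-o+.5)*k; cv2.circle(b,tuple(int(v) for v in q),4,c,1)
mk("scene",b,[240,135],5)
a=cv2.resize(t[180:230,190:270],(640,400),interpolation=cv2.INTER_CUBIC)[:300,:400].copy()
mk("top",a,[190,180],8)
cv2.imwrite("pics/p10.png",np.hstack([b,a]))
print(state()['eef_pos'],state()['ft_force'])
E
```

```text
[536.44281045 353.03485544 384.63942842] [ 0.44591658 -0.55266934 -0.38458457]
```

View pics/p10.png

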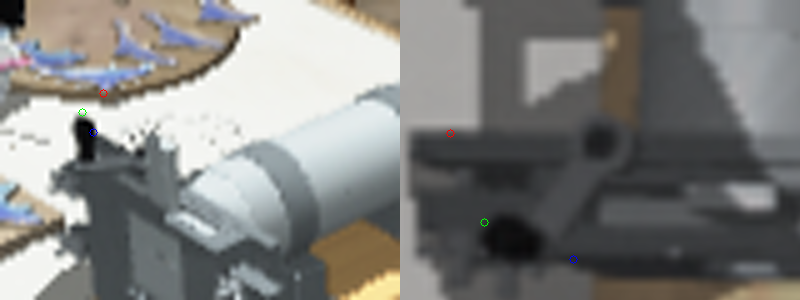

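The top view shows the knob at crop (512,237), about halfway. The finger was thinner than assumed, so it pressed the knob toward its pin. I work out the knob's true place.

```bash
python3 - <<'E'
from h import *
k=ray("top",(190+112.5/8-.5,180+237.5/8-.5),155);p=ray("top",(190+200.5/8-.5,180+140.5/8-.5),129);print(k,p)
d=k-p;print(np.degrees(np.arctan2(-d[0],d[1])),np.hypot(*d[:2]))
goto([547,303,385],-0.3)
E
```

```text
[538.99498956 286.53735623 155.        ] [568.18477358 270.69829035 129.        ]
61.514697375155954 33.21023184826026
shift cm [ 1.08  5.   -0.03] turn [0.04 0.06 0.07] dist 51.0
```

Emit:
arm_command([
  [0.2,1.5,0,0,0,0],
  [0.5,3,0,0,0,0],
  [0.5,4.3,0,0,0,0],
  [0.5,4.3,0,0,0,0],
  [0.5,4.3,2,0,0,0],
  [0.5,4.3,4,0,0,0],
  [0.5,4.3,5.5,0,0,0],
  [0.5,4.3,6,0,0,0],
  [0.5,4.3,6,0,0,0],
])

```text
t: 25.65
eef_pos: [541.3, 308.9, 325.0]
tcp_rot: [3.141, 0.002, -0.006]
ft_force: [-0.0, -0.0, -1.0]
opening: 0.004
```

Emit:
arm_command([
  [0,0.2,0,0,0,0],
  [0,0.4,0,0,0,0],
  [0,0.6,0,0,0,0],
  [0,0.8,0,0,0,0],
  [0,0.9,0,0,0,0],
])

```text
t: 26.07
eef_pos: [541.1, 300.4, 326.8]
tcp_rot: [-3.141, -0.001, -0.005]
ft_force: [-2.3, 2.1, -0.3]
opening: 0.004
```

Emit:
arm_command([
  [0,0.1,0,0,0,0],
  [0,0.2,0,0,0,0],
  [0,0.2,0,0,0,0],
])

```text
t: 26.32
eef_pos: [541.3, 298.3, 326.3]
tcp_rot: [-3.141, -0.001, -0.005]
ft_force: [-0.4, 0.1, 0.4]
opening: 0.005
```

Emit:
arm_command([
  [0,0.1,0,0,0,0],
  [0,0.2,0,0,0,0],
  [-0.05,0.3,0,0,0,0],
  [-0.05,0.3,0,0,0,0],
])

```text
t: 26.65
eef_pos: [540.7, 295.3, 325.9]
tcp_rot: [3.142, -0.0, -0.005]
ft_force: [0.1, 0.7, 0.7]
opening: 0.0
```

Moving freely with low force, so I continue.

Emit:
arm_command([
  [0,0.1,0,0,0,0],
  [-0.05,0.2,0,0,0,0],
  [-0.1,0.3,0,0,0,0],
  [-0.1,0.4,0,0,0,0],
  [-0.15,0.5,0,0,0,0],
  [-0.15,0.5,0,0,0,0],
])

```text
t: 27.15
eef_pos: [539.2, 290.3, 326.0]
tcp_rot: [3.142, -0.0, -0.005]
ft_force: [0.0, 0.4, -0.4]
opening: 0.005
```

Emit:
arm_command([
  [0,0.1,0,0,0,0],
  [0,0.2,0,0,0,0],
  [0,0.2,0,0,0,0],
])

```text
t: 27.4
eef_pos: [539.1, 288.4, 325.9]
tcp_rot: [3.142, 0.0, -0.005]
ft_force: [-0.6, -0.7, -0.0]
opening: 0.006
```

Emit:
arm_command([
  [0,0.1,0,0,0,0],
  [0,0.2,0,0,0,0],
  [0,0.2,0,0,0,0],
])

```text
t: 27.65
eef_pos: [539.0, 287.1, 326.0]
tcp_rot: [-3.139, -0.0, -0.005]
ft_force: [-2.0, 8.2, -0.3]
opening: 0.006
```

Firm stop at y 287 (8 N), right where the closed knob should stand. I back off and take the last look.

Emit:
arm_command([
  [0,0.05,0,0,0,0],
  [0,0.05,0,0,0,0],
])

```text
t: 27.82
eef_pos: [539.0, 286.9, 326.0]
tcp_rot: [-3.139, -0.001, -0.005]
ft_force: [-0.7, 11.9, -1.4]
opening: 0.001
```

Emit:
arm_command([
  [0,-0.5,0,0,0,0],
  [0,-1.5,0,0,0,0],
  [0,-2.5,-1,0,0,0],
  [0,-2.5,-4,0,0,0],
  [0,-2.5,-7,0,0,0],
  [0,-5,-9,0,0,0],
  [0,-8,-9,0,0,0],
  [0,-11,-9,0,0,0],
  [0,-13,-9,0,0,0],
  [0,-13,-9,0,0,0],
  [0,-13,-9,0,0,0],
])

```text
t: 28.73
eef_pos: [539.4, 417.0, 415.4]
tcp_rot: [3.141, 0.0, -0.003]
ft_force: [0.6, -1.7, 0.0]
opening: 0.006
```

```bash
python3 - <<'E'
from h import *
import cv2
s=np.ascontiguousarray(read_camera("scene")[:,:,::-1]);t=read_camera("top")[:,:,::-1]
b=cv2.resize(s[135:195,240:320],(400,300),interpolation=cv2.INTER_CUBIC)
def mk(n,b,o,k):
  for th,c in((80,(0,255,0)),(90,(255,0,0))):
    a=np.radians(th);P=[[567.5-34*np.sin(a),270.3+34*np.cos(a),155]]
    q=(proj(n,P)[0]-o+.5)*k; cv2.circle(b,tuple(int(v) for v in q),3,c,1)
mk("scene",b,[240,135],5)
a=cv2.resize(t[180:230,190:270],(640,400),interpolation=cv2.INTER_CUBIC)[:300,:400].copy()
mk("top",a,[190,180],8)
c=cv2.resize(t[130:280,300:500],(400,300));d=cv2.resize(s[170:290,250:410],(400,300))
cv2.imwrite("pics/p11.png",np.vstack([np.hstack([b,a]),np.hstack([d,c])]))
print(state()['eef_pos'],state()['ft_force'])
E
```

```text
[539.77019276 415.55793392 415.74003255] [ 0.44373954 -0.69050415  0.12045716]
```

View pics/p11.png

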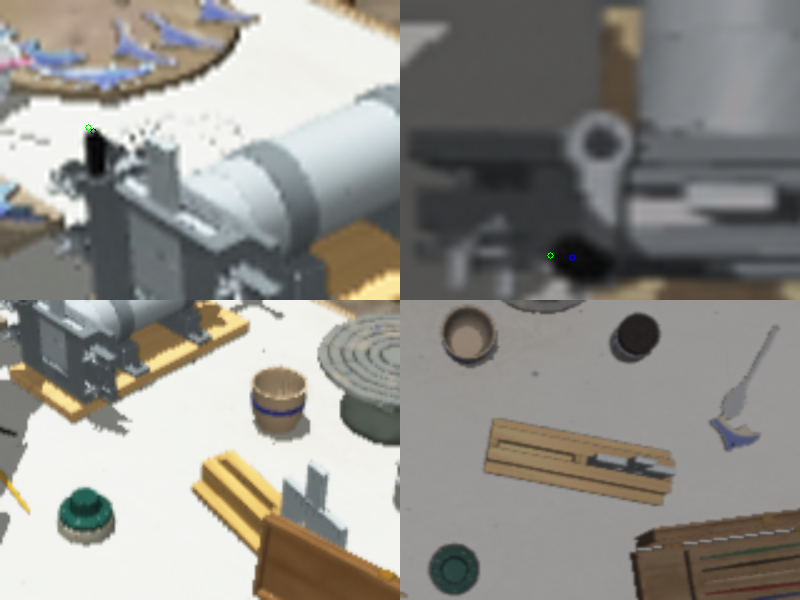

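The knob is at (575,258), on the 90° mark. The bar lies straight across the slot, the coil die is in its rack place, and the bystanders are undisturbed. I hand in.

```bash
python3 -c "
from cell import *
print(state()['t'],job_done())"
```

```text
the job is handed in; nothing more can be done
28.8333 None
```

The strap die is home on the stop and the keeper is swung across it to about 1.57 rad. I handed the job in at 28.8 s.

- **Fitting the die:** it entered the slot on the first descent, at gripper y of about 227.4 mm. That puts the slot roughly 8 mm to -y of the nominal middle. The downward motion stopped at the predicted home height, with about 13 N at the wrist.
- **Swinging the keeper:** it took two pushes. In the first, the finger caught the knob from the wrong side and pressed it toward its pin. The wrist force reached about 64 N, against its limit of 120 N. The finger's force on the knob may also count against the 40 N limit for the arm and gripper body, and I could not check that. I backed off, located the knob again, and pushed it to a firm stop at about 12 N.
- **Last picture:** the knob is on the 90° mark, and the bar lies across the slot over the die's shoulder. The coil die is still in its place in the rack, and the cup, jar and timer look unmoved. The gripper is clear, with only noise left in the force reading.

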